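# Click the filter cartridge home

### The arm

A 7-joint arm with a two-finger parallel gripper is mounted at the origin on a cart in front of the work surface, level with it; the furniture and walls round the work are solid. World frame = base frame: x ahead of the robot, y to its left, z up, the work surface at z = 0. Lengths are in m, angles in rad, forces in N, time in s.
With the tool pointing down it reaches from about 0.425 to 0.825 m from the base axis. Payload 3.6 kg.
Tool frame: the origin (TCP) lies at the very end of the fingers, on their centre line; the grasp point (between the pads) lies 19 mm behind it; z points along the fingers, y is the line along which they close (so a half turn about z gives the same grasp; the last joint's range is limited). The gripper opens to 85 mm and grips with 20 to 120 N. Pads are 22 mm wide; open, the fingers measure 114 mm over their backs; the gripper's body (76 mm by 85 mm) begins 54 mm behind the grasp point. The pads swing forward as they close: fully open they stand 13 mm farther back than shut.
Start: joints at [1.292, 0.615, -0.013, 1.423, 0.008, 1.103, -0.04], TCP at [0.162, -0.629, 0.231] pointing down, gripper open.
Joint ranges: [-3.12, 3.12], [-0.3, 2.06], [-1.34, 1.32], [0.26, 2.42], [-1.36, 4.5], [0.01, 1.98], [-2.84, 2.84]. Speed limits (rad/s): [2.79, 2.79, 3.14, 3.14, 3.14, 3.14, 3.14].

### API

Orientations are given as a rotation vector (axis times angle).
In Python, from plant import observe, read_camera, get_calibration, hand_in gives the robot as it stands.
- The arm moves only by the shell command python3 -m creep 'ROWS' [FORCE]. ROWS is JSON, a list of rows, each a list of 3 entries, a list of its own where there are three numbers: the finger opening in m, from 0 to 0.0854, then the shift along the tool's x, y, z in m, then the turn about the tool's z in degrees. In form: [[hand, [tx, ty, tz], twist], ...]. A call has 1 to 5 rows; each row is the pose to reach, as a shift and turn from the pose commanded when the call began, along the tool's axes at that moment; what a row does not reach only later rows make up. A row lasts 1/8 s, in which the tool goes at most 62.5 mm and 10.7 degrees, less where a joint would pass 70% of its speed; a pose out of reach is approached as far as the arm can. A call with a gripper value outside its range is refused whole. The fingers move at their own pace and stop on an object; FORCE is the grip in N (left out, the last holds). Time passes only in rows, so rows that repeat a pose let the fingers close. It gives the time, the measured TCP pose, the force, the opening and the grip force at its end, in the units of the state.
- observe(): the state, without advancing time (a new reading comes with each control period).
- read_camera(name): name is "side" or "top"; returns the picture (400x640x3 uint8, blue, green, red); there is no depth.
- get_calibration(name): a dict with "camera_matrix" (3x3 intrinsics, pixels), "cam_to_world" (4x4, takes a point from camera to world coordinates). Camera axes: x right, y down, z forward; pixel columns grow to the right and rows downward; lengths in m; the calibration is good to about 2 mm. A picture is of the moment at which its call begins. get_calibration takes no time and is no camera call.
- hand_in(): hands the job in; it is judged then, once.
The state is a dict: "time_s": time; "qpos": joint angles; "qd": joint speeds; "joint_efforts": joint torques, N m; "tcp_pos": TCP position; "tcp_rot": TCP orientation; "force": force on the tool from outside, world axes, zero at the start; "wrist_torque": the same for the moment, N m; "opening": finger opening in m; "grasp_force": force on a finger pad.
Only numpy, scipy, OpenCV 4.12 (cv2) and the standard library are available. Lean on these libraries where they do the work, as an engineer would, in place of code of your own. Each camera call takes 0.05 s, during which the arm holds its last target. There are 200 camera calls.

### The job

Fit the slim filter cartridge into the open socket of the water filter stand and push it straight down past the click until it is fully home, its collar down on the socket's rim, then let go. Leave the fat cartridge where it is.

Things in the scene. Friction and masses are not known exactly. Their poses are not given: they have to be found in the camera images.
- slim_cartridge: Slim white filter cartridge, loose, upright on its nose, round, 106 mm tall, 0.12 kg. Origin: centre of its underside, z up. Nose tapers from 32 to 44 mm diameter (0 to 13 mm up), ball groove 36 mm (14 to 28), body 44 mm (to 60), flat collar 70 mm (60 to 66), grey fluted round grip 32 mm (66 to 106). Grasp the grip from any side; push by it, on its top or on the collar.
- fat_cartridge: Fat cartridge of the same make and colours, loose, upright; it does not fit the socket and is left alone. Body 76 mm in diameter and 50 mm tall, collar 84 mm (50 to 56 mm up), same 32 mm grip (56 to 96 mm). Origin: centre of its underside, z up.
- socket_rim (a point): Centre of the mouth of the stand's open white socket, 74 mm above the worktop, z up. Mouth 62 mm wide (76 outside), a 20 mm deep funnel, then a 48 mm bore with four sprung balls 40 mm down: the cartridge enters freely until its collar is 15 mm off the rim, then needs about 13 N; it clicks in the last 5 mm. 100 mm to -y on the same grey plinth: a round closed housing, 92 mm wide, 26 mm above the rim.
- air_fryer: Air fryer at the back, fixed, always in the same place between the cartridges and the filter stand, only an obstacle: about 330 mm deep with its front handle, 240 mm wide, 320 mm tall. Its front handle reaches to x = 0.50 m. Carry things past in front of it. Origin: centre of its underside, z up.
There are look-alikes about, which are no part of the job. What is shaped like the slim_cartridge but orange or pink is not meant.

How it is judged:
By the outcome, as a careful person would: the job done as asked, in the order asked, and still so for the second after the job is handed in, with the robot touching nothing.
It also fails if it takes over 43 s, if anything falls off the work surface, if the arm or the gripper's body presses on something with over 40 N, if the wrist force passes 120 N, or if a joint passes its speed limit or range.

## Working session

There is one attempt and no reset: what is moved stays moved. The work goes in short steps, Python scripts to look and compute and a shell command to move; the robot and the scene stay as the last step left them, time stands still between calls to the robot, and variables do not carry over. Pictures are saved under pics/ and viewed, at most 10 in all, crops included, and the job is handed in when it is done.

```bash
mkdir -p pics; python3 - <<'E'
from plant import *
import cv2,numpy as np
s=observe();print({k:np.round(v,3).tolist() for k,v in s.items()})
for n in("side","top"):
    cv2.imwrite(f"pics/{n}0.png",read_camera(n));c=get_calibration(n);print(n,np.round(c["camera_matrix"],1).tolist(),np.round(c["cam_to_world"],3).tolist())
E
```

```text
{'time_s': 0.0, 'qpos': [1.293, 0.616, -0.013, 1.425, 0.008, 1.103, -0.04], 'qd': [-0.001, 0.001, -0.001, -0.002, 0.001, 0.001, 0.001], 'joint_efforts': [-0.0, -46.922, 0.259, -17.103, 0.01, 0.01, 0.0], 'tcp_pos': [0.162, -0.629, 0.23], 'tcp_rot': [-3.114, -0.394, 0.001], 'force': [0.184, -0.938, -0.614], 'wrist_torque': [-0.007, -0.054, 0.034], 'grasp_force': 0.0, 'opening': 0.085}
side [[385.4, 0.0, 316.0], [0.0, 385.4, 205.8], [0.0, 0.0, 1.0]] [[1.0, 0.021, 0.005, 0.53], [0.011, -0.672, 0.741, -0.713], [0.019, -0.741, -0.672, 0.91], [0.0, 0.0, 0.0, 1.0]]
top [[436.4, 0.0, 321.8], [0.0, 436.4, 200.4], [0.0, 0.0, 1.0]] [[0.266, -0.915, 0.302, 0.063], [-0.964, -0.253, 0.083, 0.089], [0.0, -0.313, -0.95, 1.551], [0.0, 0.0, 0.0, 1.0]]
```

View pics/side0.png

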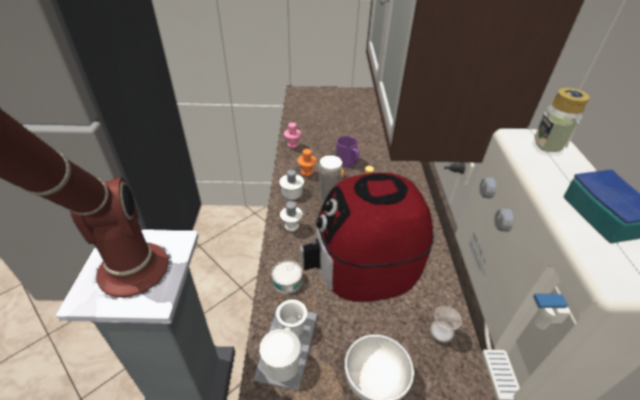

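View pics/top0.png

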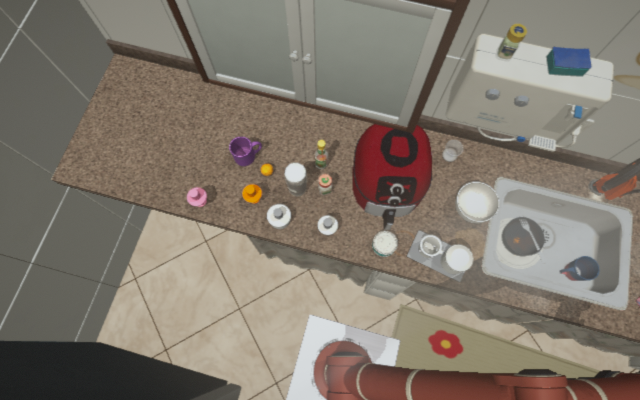

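Two white candidates. Slim: side (291,216), top (328,225), with the narrower collar. Fat: side (292,183), top (279,215), wider. The orange ones at (307,160)/(252,193) and the pink at (292,135)/(197,197) are excluded. The socket is at side (292,315), top (431,245), and a tin stands in the way at (287,277)/(385,243). I'll check with a close crop.

```bash
python3 - <<'E'
import cv2,numpy as np
a=cv2.imread("pics/side0.png")[165:385,240:350];b=cv2.imread("pics/top0.png")[195:285,260:480]
A=cv2.resize(a,None,fx=2.7,fy=2.7,interpolation=2);B=cv2.resize(b,None,fx=2.27,fy=2.27,interpolation=2)
o=np.zeros((594,800,3),np.uint8);o[:A.shape[0],:A.shape[1]]=A;o[:B.shape[0],299:299+B.shape[1]]=B
c=cv2.resize(cv2.imread("pics/side0.png")[165:240,265:325],None,fx=5,fy=5,interpolation=2);o[210:585,310:610]=c
cv2.imwrite("pics/crop.png",o)
E
```

```text
(no output)
```

View pics/crop.png

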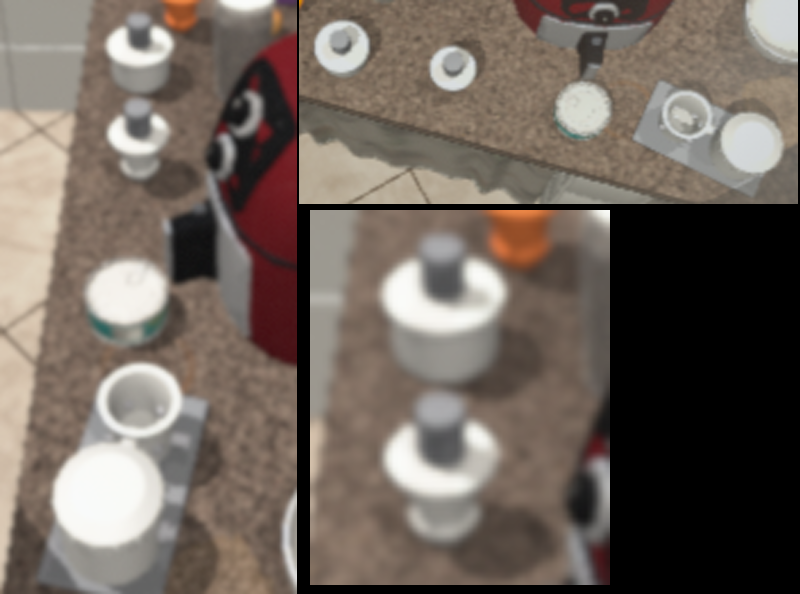

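The crop shows the slim cartridge (narrow body under the collar) at side (291,204) for its grip top and (291,214) for its collar. In the top view these are (329,221) and (328,225). The fat one is behind it at side (291,172). The tin is between the cartridge and the socket. Next I triangulate.

```bash
cat > h.py <<'E'
from plant import *
import numpy as np
def ray(n,p):
    c=get_calibration(n);T=np.array(c["cam_to_world"]);d=T[:3,:3]@np.linalg.solve(c["camera_matrix"],[*p,1]);return T[:3,3],d/np.linalg.norm(d)
def tri(ps,pt):
    A=0;b=0;R=[ray("side",ps),ray("top",pt)]
    for o,d in R:
        P=np.eye(3)-np.outer(d,d);A=A+P;b=b+P@o
    x=np.linalg.solve(A,b);return x.round(4),[round(float(np.linalg.norm(np.cross(x-o,d))),4) for o,d in R]
def atz(n,p,z):
    o,d=ray(n,p);return (o+d*(z-o[2])/d[2]).round(4)
def proj(n,x):
    c=get_calibration(n);q=np.linalg.inv(c["cam_to_world"])@[*x,1];u=np.array(c["camera_matrix"])@q[:3];return (u[:2]/u[2]).round(1)
E
python3 - <<'E'
from h import *
for k,a,b,z in(("grip",(291,204),(328.7,221.4),.106),("collar",(291.2,214.4),(327.8,225.4),.066),("socket",(291.5,313.5),(431.4,245.2),.074),("tin",(287,272.4),(385.1,242.1),.05),("fat",(291.2,172.2),(278.5,211.3),.096),("housing",(280,348),(459.6,257.1),.1)):
    print(k,tri(a,b),atz("side",a,z),atz("top",b,z))
from scipy.spatial.transform import Rotation as R
print(R.from_rotvec(observe()["tcp_rot"]).as_matrix().round(3))
E
```

```text
grip (array([0.4557, 0.1732, 0.1114]), [0.0021, 0.0021]) [0.4571 0.1805 0.106 ] [0.4551 0.1728 0.106 ]
collar (array([0.4543, 0.1755, 0.0644]), [0.0029, 0.0029]) [0.4571 0.1755 0.066 ] [0.4511 0.1744 0.066 ]
socket (array([ 0.4776, -0.1883,  0.0739]), [0.0017, 0.0017]) [ 0.4792 -0.1875  0.074 ] [ 0.476  -0.1888  0.074 ]
tin (array([ 0.455 , -0.0348,  0.0389]), [0.0019, 0.0019]) [ 0.4577 -0.0425  0.05  ] [ 0.4503 -0.0345  0.05  ]
fat (array([0.4466, 0.3512, 0.0996]), [0.0011, 0.0011]) [0.4472 0.3566 0.096 ] [0.4465 0.3515 0.096 ]
housing (array([ 0.4582, -0.2857,  0.0878]), [0.0012, 0.0012]) [ 0.4603 -0.2914  0.1   ] [ 0.4538 -0.283   0.1   ]
[[ 0.968  0.249 -0.001]
 [ 0.249 -0.968  0.002]
 [-0.    -0.002 -1.   ]]
```

```bash
python3 -m creep '[[0.085,[0.02,-0.019,-0.01],0],[0.085,[0.06,-0.057,-0.01],0],[0.085,[0.10,-0.095,-0.01],0],[0.085,[0.14,-0.133,-0.01],0],[0.085,[0.18,-0.171,-0.01],0]]'; python3 -m creep '[[0.085,[0.04,-0.038,0],0],[0.085,[0.08,-0.076,0],0],[0.085,[0.12,-0.114,0],0],[0.085,[0.14,-0.133,0],0],[0.085,[0.145,-0.138,0],0]]'
```

```text
time_s: 0.72
tcp_pos: [0.2944, -0.4172, 0.241]
tcp_rot: [-3.116, -0.394, 0.0]
force: [1.1, 0.2, -0.5]
opening: 0.0856
grasp_force: 0.0
time_s: 1.35
tcp_pos: [0.4005, -0.2473, 0.2411]
tcp_rot: [-3.115, -0.401, 0.0]
force: [-0.0, -0.6, -1.6]
opening: 0.085
grasp_force: 0.0
```

```bash
python3 -m creep '[[0.085,[0.018,-0.047,0],0],[0.085,[0.036,-0.094,0],0],[0.085,[0.055,-0.141,0],0],[0.085,[0.073,-0.188,0],0],[0.085,[0.091,-0.234,0],0]]'; python3 -m creep '[[0.085,[0.018,-0.044,0],0],[0.085,[0.036,-0.088,0.01],0],[0.085,[0.052,-0.13,0.03],0],[0.085,[0.068,-0.165,0.05],0],[0.085,[0.068,-0.165,0.06],0]]'
python3 - <<'E'
from h import *
import cv2
a=read_camera("side");b=read_camera("top")
cv2.imwrite("pics/s1.png",a);cv2.imwrite("pics/t1.png",b)
o=np.zeros((400,800,3),np.uint8);o[:,:400]=cv2.resize(a[160:260,241:341],(400,400),interpolation=2);o[:,400:]=cv2.resize(b[170:270,278:378],(400,400),interpolation=2)
cv2.imwrite("pics/c1.png",o)
print(observe()["tcp_pos"],observe()["tcp_rot"])
E
```

```text
time_s: 1.98
tcp_pos: [0.4296, -0.0004, 0.2413]
tcp_rot: [3.116, 0.389, -0.0]
force: [-0.1, 0.1, 0.7]
opening: 0.0851
grasp_force: 0.0
time_s: 2.6
tcp_pos: [0.4544, 0.1785, 0.1801]
tcp_rot: [-3.115, -0.4, 0.001]
force: [-0.0, -1.2, 0.3]
opening: 0.0849
grasp_force: 0.0
[0.45386719 0.17451549 0.17996209] [ 3.1147173   0.39115057 -0.00535257]
```

View pics/c1.png

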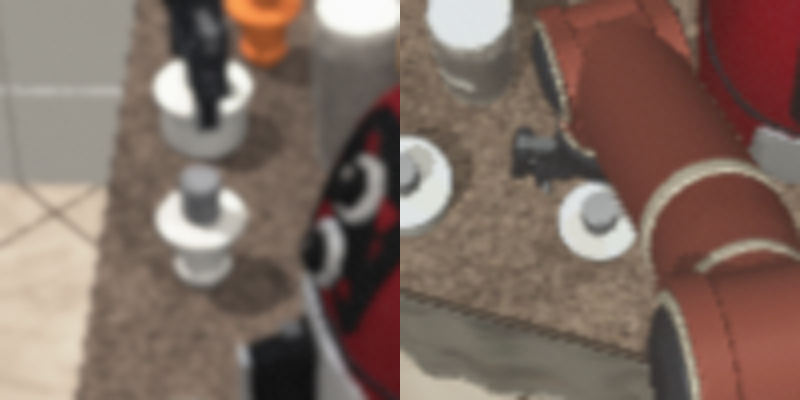

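The gripper hangs above and, by parallax, appears behind the slim cartridge: finger tip at side (292,191), grip top at side (291,204), collar at top (328,225). I'll check this against the projection.

```bash
python3 - <<'E'
from h import *
p=observe()["tcp_pos"];print(proj("side",p),proj("side",p+np.array([0.0142,-.0555,.013])),proj("top",p))
for z in(0,.066,.106): print(z,proj("side",[.455,.175,z]),proj("top",[.455,.175,z]))
print(tri((291.5,207),(328,222.5)))
E
```

```text
[289.2 186.8] [292.8 195.8] [328.4 215.6]
0 [291.1 229.1] [327.7 229. ]
0.066 [290.5 214.5] [327.9 224.3]
0.106 [290.2 205.2] [328.1 221.3]
(array([0.4561, 0.1756, 0.0962]), [0.0028, 0.0028])
```

```bash
python3 -m creep '[[0.085,[0.002,0,0.03],0],[0.085,[0.002,0,0.06],0],[0.085,[0.002,0,0.085],0],[0.085,[0.002,0,0.1],0],[0.085,[0.002,0,0.109],0]]' 60; python3 -m creep '[[0.02,[0,0,0],0],[0.02,[0,0,0],0],[0.02,[0,0,0],0],[0.02,[0,0,0],0],[0.02,[0,0,0],0]]' 60
```

```text
time_s: 3.32
tcp_pos: [0.4568, 0.176, 0.0722]
tcp_rot: [3.116, 0.391, 0.001]
force: [0.3, -0.3, -0.2]
opening: 0.0852
grasp_force: 0.0
time_s: 3.95
tcp_pos: [0.4567, 0.1779, 0.0732]
tcp_rot: [-3.116, -0.395, -0.003]
force: [-0.5, 0.3, 5.0]
opening: 0.0307
grasp_force: 59.0
```

```bash
python3 -m creep '[[0.02,[0,0,-0.015],0],[0.02,[0,0,-0.04],0],[0.02,[0,0,-0.075],0],[0.02,[0,0,-0.105],0],[0.02,[0,0,-0.12],0]]'; python3 - <<'E'
from h import *
import cv2
a=read_camera("side");b=read_camera("top")
o=np.zeros((400,800,3),np.uint8);o[:,:400]=cv2.resize(a[150:250,241:341],(400,400),interpolation=2);o[:,400:]=cv2.resize(b[170:270,278:378],(400,400),interpolation=2)
cv2.imwrite("pics/c2.png",o)
s=observe();print(s["tcp_pos"],s["force"],s["opening"]);p=s["tcp_pos"]
for z in (-.073,-.007): print(proj("side",p+[0,0,z]))
E
```

```text
time_s: 4.58
tcp_pos: [0.4566, 0.1772, 0.1945]
tcp_rot: [-3.116, -0.394, -0.004]
force: [-0.3, 0.3, -0.9]
opening: 0.0308
grasp_force: 59.3
[0.45706248 0.17747256 0.19441215] [ 0.61499581 -0.57462757 -0.89024072] 0.030685071028035884
[290.8 200.9]
[290.2 184.3]
```

View pics/c2.png

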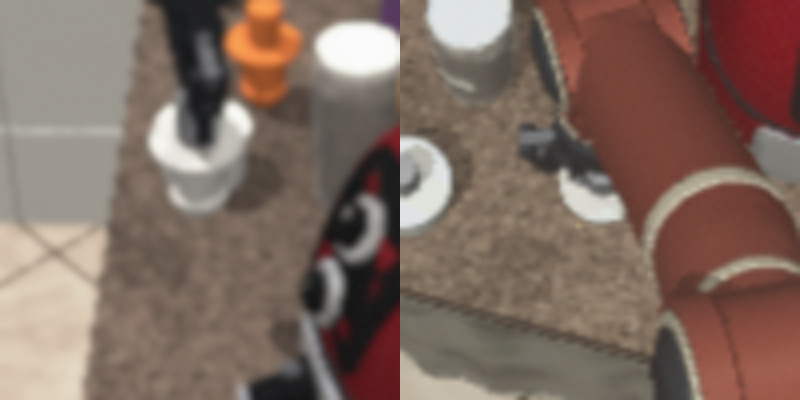

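The cartridge is held upright, with its collar at side (291,185) as projected. I'll carry it past the handle.

```bash
python3 -m creep '[[0.02,[-0.01,0.024,0],0],[0.02,[-0.026,0.063,0],0],[0.02,[-0.044,0.106,0],0],[0.02,[-0.06,0.146,0],0],[0.02,[-0.068,0.166,0],0]]'; python3 -m creep '[[0.02,[-0.01,0.035,0],0],[0.02,[-0.018,0.08,0],0],[0.02,[-0.018,0.125,0],0],[0.02,[-0.012,0.165,0],0],[0.02,[-0.003,0.193,0],0]]';  python3 -m creep '[[0.02,[0,0,0],0],[0.02,[0,0,0],0]]'
python3 - <<'E'
from h import *
import cv2
a=read_camera("side");b=read_camera("top")
o=np.zeros((400,800,3),np.uint8);o[:,:400]=cv2.resize(a[270:370,241:341],(400,400),interpolation=2);o[:,400:]=cv2.resize(b[195:295,381:481],(400,400),interpolation=2)
cv2.imwrite("pics/c3.png",o)
s=observe();print(s["tcp_pos"],s["tcp_rot"],s["force"],s["opening"]);p=s["tcp_pos"]
for z in (-.073,-.007): print(proj("side",p+[0,0,z]),proj("top",p+[0,0,z]))
print(proj("side",[.4776,-.1883,.074]),proj("top",[.4776,-.1883,.074]))
E
```

```text
time_s: 5.3
tcp_pos: [0.4302, -0.0034, 0.1916]
tcp_rot: [3.117, 0.388, -0.005]
force: [0.3, 0.4, -1.4]
opening: 0.0306
grasp_force: 59.5
time_s: 5.92
tcp_pos: [0.4761, -0.1904, 0.1914]
tcp_rot: [-3.117, -0.39, 0.003]
force: [0.7, -0.3, -1.5]
opening: 0.0308
grasp_force: 59.5
time_s: 6.18
tcp_pos: [0.4758, -0.187, 0.1915]
tcp_rot: [-3.115, -0.395, 0.004]
force: [0.6, 0.7, -1.7]
opening: 0.0308
grasp_force: 59.6
[ 0.47617855 -0.18658214  0.19200788] [-3.11506219e+00 -3.97500469e-01  2.00563243e-03] [-0.15163379 -0.94276941 -1.52016455] 0.030183498958565372
[289.8 302.7] [433.9 242.1]
[289.  286.1] [439.  237.5]
[290.8 313.8] [431.3 244.7]
```

View pics/c3.png

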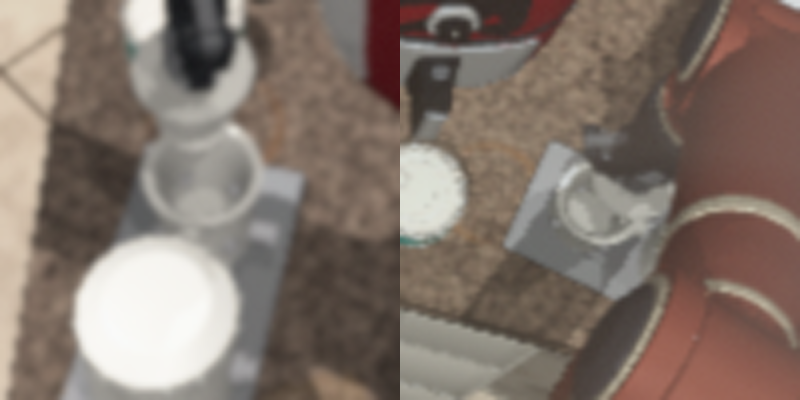

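The collar is at side (289,288), just behind and above the mouth at side (292,314), as expected. I'll lower it, watching the side force.

```bash
python3 -m creep '[[0.02,[0.002,0.002,0.01],0],[0.02,[0.002,0.002,0.025],0],[0.02,[0.002,0.002,0.04],0],[0.02,[0.002,0.002,0.055],0],[0.02,[0.002,0.002,0.06],0]]'; python3 -m creep '[[0.02,[0,0,0.006],0],[0.02,[0,0,0.012],0],[0.02,[0,0,0.016],0],[0.02,[0,0,0.02],0],[0.02,[0,0,0.02],0]]'
```

```text
time_s: 6.9
tcp_pos: [0.4785, -0.1892, 0.1308]
tcp_rot: [-3.115, -0.394, 0.004]
force: [0.8, -0.6, -1.8]
opening: 0.031
grasp_force: 59.6
time_s: 7.52
tcp_pos: [0.4791, -0.1873, 0.1119]
tcp_rot: [-3.113, -0.397, 0.001]
force: [-0.9, 5.4, -0.9]
opening: 0.0305
grasp_force: 59.8
```

```bash
python3 -m creep '[[0.02,[0,-0.001,0],0],[0.02,[0,-0.0015,0],0],[0.02,[0,-0.0015,0.003],0],[0.02,[0,-0.0015,0.007],0],[0.02,[0,-0.0015,0.01],0]]' 90
```

```text
time_s: 8.15
tcp_pos: [0.4793, -0.1871, 0.1031]
tcp_rot: [-3.116, -0.395, -0.001]
force: [-1.1, 5.7, 8.6]
opening: 0.0301
grasp_force: 90.2
```

```bash
python3 -m creep '[[0.02,[0,-0.001,0.003],0],[0.02,[0,-0.0015,0.006],0],[0.02,[0,-0.0015,0.009],0],[0.02,[0,-0.0015,0.012],0],[0.02,[0,-0.0015,0.014],0]]'; python3 -m creep '[[0.02,[0,0,0.001],0],[0.02,[0,0,0.003],0],[0.02,[0,0,0.005],0]]'
```

```text
time_s: 8.78
tcp_pos: [0.479, -0.1865, 0.089]
tcp_rot: [3.116, 0.395, 0.002]
force: [-0.7, 4.7, 2.5]
opening: 0.0304
grasp_force: 90.2
time_s: 9.15
tcp_pos: [0.479, -0.1863, 0.0872]
tcp_rot: [3.116, 0.394, 0.001]
force: [-9.3, 9.6, 40.7]
opening: 0.0301
grasp_force: 94.1
```

Hard stop at TCP z 0.087, which is the expected home height. I'll release with a modest opening because the housing is close, then retreat.

```bash
python3 -m creep '[[0.02,[0,0,-0.002],0],[0.05,[0,0,-0.002],0],[0.05,[0,0,-0.002],0],[0.05,[0,0,-0.002],0],[0.05,[0,0,-0.002],0]]' 20;  python3 -m creep '[[0.05,[0,0,-0.015],0],[0.05,[0,0,-0.045],0],[0.05,[0,0,-0.09],0],[0.05,[0,0,-0.13],0],[0.05,[0,0,-0.14],0]]'; python3 -m creep '[[0.05,[0,-0.05,0],0],[0.05,[0,-0.1,0],0],[0.05,[0,-0.12,0],0],[0.05,[0,-0.12,0],0]]'
python3 - <<'E'
from h import *
import cv2
a=read_camera("side");b=read_camera("top")
o=np.zeros((400,800,3),np.uint8);o[:,:400]=cv2.resize(a[270:370,241:341],(400,400),interpolation=2);o[:,400:]=cv2.resize(b[195:295,381:481],(400,400),interpolation=2)
cv2.imwrite("pics/c4.png",o)
for z in (.12,.08): print(proj("side",[.478,-.188,z]),proj("top",[.478,-.188,z]))
E
```

```text
time_s: 9.78
tcp_pos: [0.4786, -0.1872, 0.085]
tcp_rot: [3.116, 0.394, -0.0]
force: [-0.0, 0.4, 0.8]
opening: 0.0501
grasp_force: 0.0
time_s: 10.4
tcp_pos: [0.4802, -0.187, 0.229]
tcp_rot: [3.114, 0.394, 0.01]
force: [-0.4, -0.2, 0.3]
opening: 0.0503
grasp_force: 0.0
time_s: 10.9
tcp_pos: [0.448, -0.0688, 0.2252]
tcp_rot: [-3.115, -0.401, 0.002]
force: [0.1, -1.4, -0.6]
opening: 0.0498
grasp_force: 0.0
[290.5 303. ] [434.5 241.6]
[290.9 312.3] [431.7 244.2]
```

View pics/c4.png

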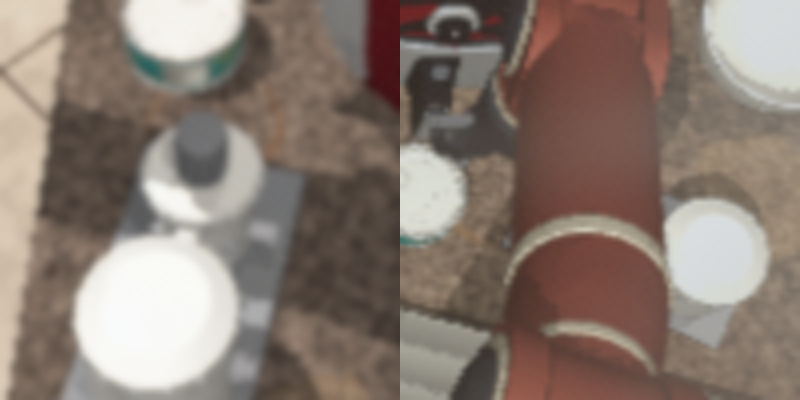

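The cartridge stands upright in the socket with its collar on the rim: side (291,313), grip top at (291.5,302) against an expected (290.5,303). I'll confirm the height with a push of closed fingers on the grip's top.

```bash
python3 -m creep '[[0.0,[0,0.05,0],0],[0.0,[0,0.1,0],0],[0.0,[0,0.12,0],0],[0.0,[0,0.12,0.02],0],[0.0,[0,0.12,0.06],0]]'; python3 -m creep '[[0.0,[0,0,0.02],0],[0.0,[0,0,0.03],0],[0.0,[0,0,0.036],0],[0.0,[0,0,0.04],0],[0.0,[0,0,0.042],0]]'
```

```text
time_s: 11.62
tcp_pos: [0.4799, -0.1879, 0.1657]
tcp_rot: [3.116, 0.391, 0.006]
force: [0.6, -0.2, -0.4]
opening: -0.0003
grasp_force: 0.0
time_s: 12.25
tcp_pos: [0.479, -0.1867, 0.1237]
tcp_rot: [3.116, 0.395, 0.002]
force: [0.2, 0.4, 1.0]
opening: 0.0001
grasp_force: 0.0
```

```bash
python3 -m creep '[[0.0,[0,0,0.002],0],[0.0,[0,0,0.004],0],[0.0,[0,0,0.005],0],[0.0,[0,0,0.006],0],[0.0,[0,0,0.006],0]]'
```

```text
time_s: 12.88
tcp_pos: [0.4793, -0.1856, 0.1201]
tcp_rot: [3.117, 0.395, 0.003]
force: [-4.1, 3.2, 17.6]
opening: 0.0002
grasp_force: 8.7
```

Contact is at z 0.120, exactly the home height. I'll retreat and hand in.

```bash
python3 -m creep '[[0.0,[0,0,-0.02],0],[0.0,[0,0,-0.06],0],[0.0,[0,0,-0.11],0],[0.0,[0,0,-0.12],0],[0.0,[0,0,-0.12],0]]' && python3 -c "
from plant import *
print(hand_in())"
```

```text
time_s: 13.5
tcp_pos: [0.4786, -0.1867, 0.2376]
tcp_rot: [3.116, 0.394, 0.001]
force: [0.1, 0.5, -0.7]
opening: -0.0002
grasp_force: 0.0
the job is handed in; nothing more can be done
None
```

The slim cartridge is fully home in the socket (grip top measured at 0.120 m, the seated height) and released; the fat cartridge was left alone, and the job was handed in at about 13.5 s.

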